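# Sweep the loose ID rings into the parts tray

## Robot

A 6-joint arm with a two-finger parallel gripper is mounted at the origin on the work surface. World frame = base frame: x ahead of the robot, y to its left, z up, the work surface at z = 0. Lengths are in mm, angles in rad, forces in N, time in s.
With the tool pointing down it reaches from about 350 to 875 mm from the base axis. Payload 4.2 kg.
Tool frame: the origin (TCP) lies midway between the tips of the shut fingers; the grasp point (between the pads) lies 19 mm behind it; z points along the fingers, y is the direction in which the jaws open and shut (so a half turn about z gives the same grasp; the last joint's range is limited). The gripper opens to 87 mm and grips with 3 to 60 N. Pads are 19 mm wide; open, the fingers measure 117 mm over their backs; the gripper's body (75 mm by 190 mm) begins 51 mm behind the grasp point.
Start: joints at [1.388, 0.385, 0.008, 0, -1.194, -0.259], TCP at [267.196, 564.983, 222.55] pointing down, gripper open.
Joint ranges: [-3.14, 3.14], [-1.21, 2.06], [-1.07, 1.41], [-3.16, 2.05], [-2.99, -0.16], [-3.1, 3.1]. Speed limits (rad/s): [2.79, 2.79, 3.14, 3.14, 3.14, 3.14].

## Interface

Orientations are given as [roll, pitch, yaw] about the fixed x, y, z axes, in that order (R = Rz(yaw) Ry(pitch) Rx(roll)).
In Python, from rig import robot, cams gives the robot as it stands. Calls block until the motion is done:
- robot.move_pose(position, orientation): joint-space move of the TCP to a pose.
- robot.line_to(position, ori=None, feed=150, force_limit=None): straight line of the TCP; ori=None keeps the orientation; feed is the mean speed in mm/s. With force_limit (N) it stops when the force on the tool has changed by that much, and returns True; else False.
- robot.goto_joints(angles): joint-space move.
- robot.grip(opening): finger opening in mm; the grip force is fixed at half the most; returns when the fingers have stopped.
- robot.dwell(seconds).
- robot.solve_ik(position, orientation): joint angles nearest the present ones, or None.
- robot.state(): the state.
- cams.read_camera(name): name is "side" or "top" or "wrist"; returns a dict with "color" (400x640x3 uint8, red, green, blue), "range_z" (400x640 float32, mm along the optical axis (not along the pixel's ray), 0 where there is no reading), "vfov" (degrees; the focal length in pixels is half the picture's height over the tangent of half this angle, whatever the lens; pixels are square), "cx", "cy" (the principal point, pixels), "T" (4x4, takes a point from camera to world coordinates). Camera axes: x right, y up, looking along -z (the intrinsics and any distortion apply to the point x, -y, -z); pixel columns grow to the right and rows downward; lengths in mm; the calibration is good to about 2 mm. A picture is of the moment at which its call begins.
A pose or a line that the arm cannot do raises robot.PlanningError and nothing moves.
- robot.job_done(): hands the job in, once; it reports no verdict.
The state is a dict: "time_s": time; "joint_positions": joint angles; "joint_velocities": joint speeds; "joint_efforts": joint torques, N m; "eef_pos": TCP position; "ee_rot": TCP orientation; "wrist_force": force on the tool from outside, world axes, zero at the start; "torque": the same for the moment, N m; "gripper_width": finger opening in mm.
Only numpy, scipy, OpenCV 4.12 (cv2) and the standard library are available. Lean on these libraries where they do the work, as an engineer would, in place of code of your own. Each camera call takes 0.05 s, during which the arm holds its last target. There are 200 camera calls.

## Task

Three red ID rings from stripped stethoscopes lie loose on the repair bench. Sweep all three along the bench with the fingertips, through the open side of the low blue-floored tray, until each lies flat and wholly inside it. Do not pick the rings up, and leave the chrome chestpiece, the black spare ring and the screwdriver where they lie.

Things in the scene. Friction and masses are not known exactly. Their poses are not given: they have to be found in the camera images.
- tray: Fixed low tray with aluminium walls on three sides and a blue floor flush with the bench (no step or lip at the mouth). Inside 120 mm deep (local x from -60 to +60) and 150 mm wide (local y from -75 to +75); walls 4 mm thick, 25 mm high. Origin: centre of the floor, at bench height. Local +x points from the open mouth (at x = -60 mm) to the back wall; local z up. The mouth faces the robot's right (world -y, so local +x is about world +y), turned up to 0.25 rad either way.
- id_ring_a: red plastic ID ring lying flat on the bench: outside diameter 30 mm, hole 14 mm, 12 mm high, 13 to 25 g, slides freely, does not roll. Origin: centre of its underside (on the bench, z = 0). The three rings are alike.
- id_ring_b: red plastic ID ring lying flat on the bench: outside diameter 30 mm, hole 14 mm, 12 mm high, 13 to 25 g, slides freely, does not roll. Origin: centre of its underside (on the bench, z = 0). The three rings are alike.
- id_ring_c: red plastic ID ring lying flat on the bench: outside diameter 30 mm, hole 14 mm, 12 mm high, 13 to 25 g, slides freely, does not roll. Origin: centre of its underside (on the bench, z = 0). The three rings are alike.
- chestpiece: Bystander, loose: chrome two-sided stethoscope chestpiece standing on its 44 mm wide diaphragm, 31 mm high, with a thin stem reaching 30 mm from the axis along local +x, 110 g. Origin: centre of its underside. Stands to one side of the tray's mouth.
- spare_ring: Bystander, loose: black rubber diaphragm ring lying flat, outside diameter 44 mm, hole 32 mm, 8 mm high, 20 g. Origin: centre of its underside. Lies on the other side of the tray's mouth from the chestpiece.
- screwdriver: Bystander, loose: screwdriver lying on the bench beyond the rings, 170 mm long with a yellow handle 26 mm thick, along its local x (handle to -x, blade to +x). Origin on the bench about the middle of its length.
- vise: Fixed small green bench vise at the far side of the bench, about 100 mm (x) by 140 mm (y), 92 mm high, holding a brass yoke whose two arms reach 154 mm above the bench. Origin: centre of its base, at bench height.

How it is judged:
By the outcome, as a careful person would: the job done as asked, in the order asked, and still so for the second after the job is handed in, with the robot touching nothing.
It also fails if it takes over 72 s, if anything falls off the work surface, if the arm or the gripper's body presses on something with over 40 N, if the wrist force passes 120 N, or if a joint passes its speed limit or range.

## Working session

There is one attempt and no reset: what is moved stays moved. The work goes in short steps, each a Python script; the robot and the scene stay as the last script left them, time stands still between calls to the robot, and variables do not carry over. Pictures are saved under pics/ and viewed, about 8 in all and at most 12, crops included, and the job is handed in when it is done.

```bash
ls; mkdir -p pics
python3 - <<'E'
from rig import robot,cams
import cv2,numpy as np
s=robot.state();print(s['eef_pos'],s['ee_rot'],s['time_s'])
for n in ['top','side']:
    c=cams.read_camera(n);cv2.imwrite(f'pics/{n}0.png',c['color'][...,::-1]);print(n,c['vfov'],c['cx'],c['cy'],np.round(c['T'],3).tolist(),[k for k in c],(c['range_z']>0).mean())
E
```

```text
pics
[266.9468501  564.44071076 221.46301261] [ 3.13938969e+00 -9.64849395e-05 -4.41990045e-01] 0.0
top 55.6754093460007 321.6007815540048 199.2505469267349 [[-0.011, 0.986, -0.165, 438.669], [-0.999, -0.006, 0.032, -18.908], [0.03, 0.166, 0.986, 808.237], [0.0, 0.0, 0.0, 1.0]] ['color', 'range_z', 'vfov', 'cx', 'cy', 'T'] 0.99600390625
side 45.42245861059094 333.1727905157568 194.10444878321928 [[0.889, 0.268, -0.37, 267.081], [-0.457, 0.54, -0.707, -620.881], [0.01, 0.798, 0.603, 549.159], [0.0, 0.0, 0.0, 1.0]] ['color', 'range_z', 'vfov', 'cx', 'cy', 'T'] 0.9961484375
```

View pics/top0.png

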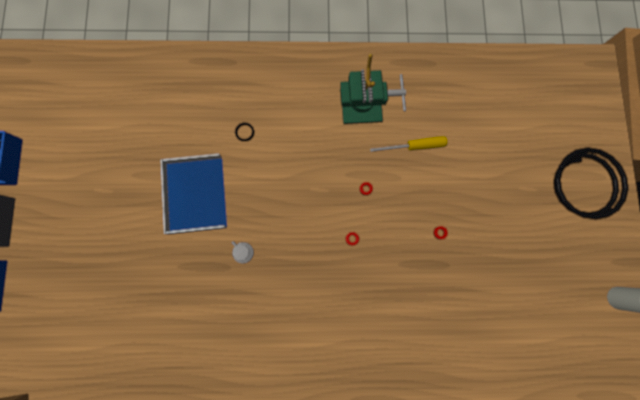

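View pics/side0.png

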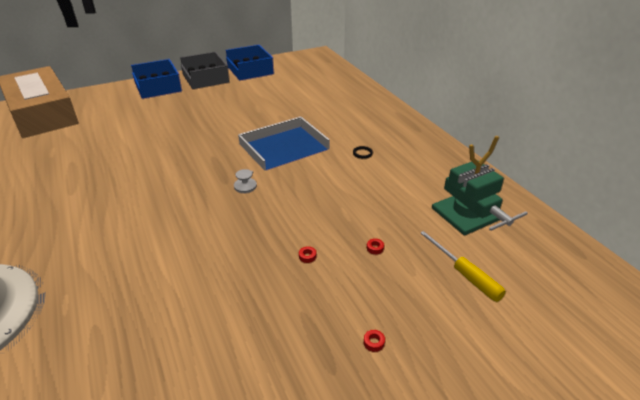

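The top picture shows red rings at (366,188), (352,239) and (440,233). The tray spans columns 162-226 and rows 155-232 with its mouth to the right. The chestpiece is at (242,252), the black ring at (245,132) and the screwdriver at (370-447,145). The side view agrees with this layout.

```bash
cat > h.py <<'E'
from rig import robot,cams
import cv2,numpy as np
def world(c,px,z):
    f=200/np.tan(np.radians(c['vfov']/2));T=c['T'];px=np.atleast_2d(px).astype(float)
    d=np.c_[(px[:,0]-c['cx'])/f,-(px[:,1]-c['cy'])/f,-np.ones(len(px))]@T[:3,:3].T
    return T[:3,3]+d*((z-T[2,3])/d[:,2])[:,None]
def blobs(c,lo,hi,amin=20):
    hsv=cv2.cvtColor(c['color'],cv2.COLOR_RGB2HSV)
    m=cv2.inRange(hsv,lo,hi)
    n,l,s,ce=cv2.connectedComponentsWithStats(m)
    return [(l==i) for i in range(1,n) if s[i,4]>=amin],ce
def red(c):
    out=[]
    for m in blobs(c,(0,200,90),(6,255,255),15)[0]+blobs(c,(174,200,90),(180,255,255),15)[0]:
        y,x=np.nonzero(m);(ctr,_)=cv2.minEnclosingCircle(np.c_[x,y].astype(np.float32));out.append(ctr)
    return out
E
python3 - <<'E'
from h import *
for n in ['top','side']:
    c=cams.read_camera(n);f=200/np.tan(np.radians(c['vfov']/2))
    r=red(c);print(n,np.round(r),np.round(world(c,r,8)[:,:2]))
    # bench plane check from depth
    pts=[]
    for u,v in [(100,300),(300,300),(500,300),(300,200),(450,260),(280,120)]:
        z=c['range_z'][v,u];p=c['T'][:3,:3]@(z*np.array([(u-c['cx'])/f,-(v-c['cy'])/f,-1]))+c['T'][:3,3];pts.append(p.round())
    print(np.array(pts).tolist())
    for m in blobs(c,(105,150,60),(125,255,255),300)[0]:
        y,x=np.nonzero(m);b=cv2.boxPoints(cv2.minAreaRect(np.c_[x,y].astype(np.float32)))
        q=cv2.approxPolyDP(cv2.convexHull(np.c_[x,y].astype(np.int32)),4,True)[:,0];print('blue',q.tolist(),world(c,q,0)[:,:2].round().tolist())
c=cams.read_camera('top')
print('chest, spare',world(c,[(242,252)],25).round(),world(c,[(245,132)],5).round(),'driver',world(c,[(370,150),(408,146),(447,142)],10).round().tolist())
c=cams.read_camera('side')
print('chest, spare',world(c,[(245,183)],5).round(),world(c,[(363,152)],5).round(),'driver',world(c,[(423,234),(502,294)],10).round().tolist())
E
```

```text
top [[366. 188.]
 [440. 232.]
 [352. 238.]] [[ 597. -141.]
 [ 501. -297.]
 [ 489. -108.]]
[[369.0, 408.0, 2.0], [363.0, 2.0, 2.0], [358.0, -417.0, 1.0], [573.0, 2.0, -2.0], [442.0, -318.0, -2.0], [754.0, 46.0, 1.0]]
blue [[225, 224], [170, 228], [168, 164], [220, 159]] [[522.0, 161.0], [515.0, 276.0], [654.0, 288.0], [665.0, 176.0]]
side [[375. 246.]
 [307. 254.]
 [374. 340.]] [[ 597. -142.]
 [ 488. -110.]
 [ 500. -299.]]
[[181.0, -53.0, -1.0], [442.0, -185.0, -1.0], [702.0, -321.0, 6.0], [541.0, 37.0, -2.0], [692.0, -219.0, 1.0], [625.0, 342.0, -0.0]]
blue [[272, 72], [239, 78], [228, 66], [226, 50], [259, 45], [271, 57]] [[713.0, 618.0], [614.0, 619.0], [613.0, 716.0], [646.0, 843.0], [755.0, 841.0], [752.0, 727.0]]
blue [[180, 90], [143, 97], [132, 65], [169, 60]] [[449.0, 612.0], [354.0, 612.0], [363.0, 845.0], [468.0, 837.0]]
blue [[325, 149], [266, 168], [250, 142], [301, 128]] [[663.0, 176.0], [521.0, 163.0], [526.0, 276.0], [654.0, 283.0]]
chest, spare [[462. 119.  25.]] [[725. 122.   5.]] driver [[682.0, -152.0, 10.0], [691.0, -237.0, 10.0], [700.0, -324.0, 10.0]]
chest, spare [[464. 125.   5.]] [[727. 122.   5.]] driver [[683.0, -156.0, 10.0], [709.0, -317.0, 10.0]]
```

Both cameras agree to about 3 mm. I'll push each ring nested in the 20 mm gap between the fingers, which holds it laterally. Ring C goes to the low-x slot first, then A to the high-x slot, then B to the middle.

```bash
cat >> h.py <<'E'
O=np.array([587,229.]);TH=0.098
X=np.array([-np.sin(TH),np.cos(TH)]);Y=np.array([-np.cos(TH),-np.sin(TH)])
tray=lambda x,y:O+x*X+y*Y
def push(ring,pts,phi,z=5,off=21,feed=85):
    d=np.array([np.cos(phi),np.sin(phi)]);ring=np.array(ring,float)
    a=[*(ring-d*(off+16)),90]
    q0=np.array(robot.state()['joint_positions'])
    c=[(np.abs(np.array(q)-q0).max(),y) for y in (phi,phi-np.pi) if (q:=robot.solve_ik(a,[np.pi,0,y])) is not None]
    o=[np.pi,0,min(c)[1]]
    robot.move_pose(a,o);robot.grip(20)
    print('touch',robot.line_to([*a[:2],z],force_limit=8),robot.state()['eef_pos'].round(1),robot.state()['gripper_width'])
    for p in pts:
        p=np.array(p,float)
        print('push',p.round(),robot.line_to([*(p-d*off),z],feed=feed,force_limit=20),robot.state()['eef_pos'].round(1),np.round(robot.state()['wrist_force'],1))
    e=robot.state()['eef_pos'][:2]-d*25
    robot.line_to([*e,z],feed=100);robot.line_to([*e,110],feed=200)
    print('t',robot.state()['time_s'])
def look(name):
    for n in ['top','side']:
        c=cams.read_camera(n);r=red(c)
        if len(r):
            w=world(c,r,8)[:,:2];print(n,w.round().tolist(),'local',[[round(float((p-O)@X)),round(float((p-O)@Y))] for p in w])
        cv2.imwrite(f'pics/{n}_{name}.png',c['color'][...,::-1])
E
python3 - <<'E'
from h import *
push((489,-109),[tray(-120,38),tray(35,38)],np.radians(83))
look('C')
E
```

```text
touch False [ 485.1 -145.8    5.5] 19.820042022813283
push [561. 106.] False [558.3  84.9   5. ] [-0.9 -0.5 -0.4]
push [546. 260.] False [543.2 238.9   5. ] [0.4 1.  0.1]
t 11.0083
top [[597.0, -140.0], [501.0, -297.0]] local [[-369, 26], [-515, 137]]
side [[546.0, 261.0], [597.0, -142.0], [500.0, -299.0]] local [[35, 38], [-370, 26], [-517, 138]]
```

Ring C landed exactly where planned. A is next, then B.

Run:
```python
from h import *
t=tray(35,-38);d=t-(597,-141)
push((597,-141.5),[t],np.arctan2(d[1],d[0]))
look('A')
t=tray(-8,0);d=t-(500.5,-298)
push((500.5,-298),[t],np.arctan2(d[1],d[0]))
p=robot.state()['eef_pos'];robot.line_to([450,-150,200],feed=200)
look('B')
print(robot.state()['time_s'])
```

```text
touch False [ 595.6 -178.5    5.6] 19.936808380661176
push [621. 268.] False [620.1 246.5   5. ] [ 0.4 -1.  -0.5]
t 19.75
top [[546.0, 259.0], [500.0, -297.0]] local [[34, 38], [-515, 138]]
side [[622.0, 268.0], [546.0, 261.0], [500.0, -299.0]] local [[35, -39], [35, 38], [-517, 138]]
touch False [ 495.1 -334.8    5.6] 19.79836118143586
push [588. 221.] False [584.3 200.3   5. ] [ 0.   0.7 -0.1]
t 30.4417
top [[621.0, 266.0], [587.0, 219.0], [546.0, 259.0]] local [[33, -37], [-10, 1], [33, 38]]
side [[621.0, 258.0], [588.0, 219.0]] local [[26, -36], [-10, 0]]
32.5
```

View pics/side_B.png

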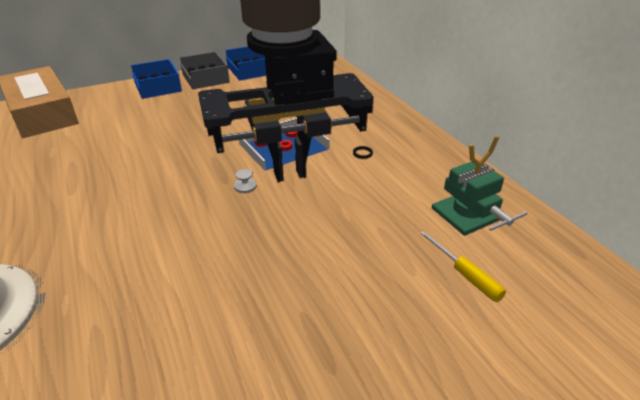

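View pics/top_B.png

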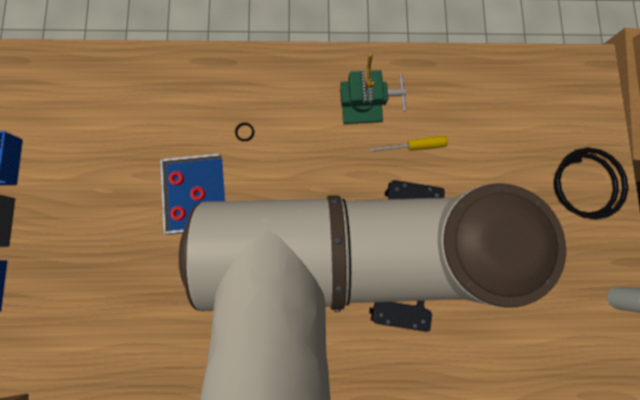

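The top view shows all three rings in the tray at (176,178), (197,193) and (177,213), clear of the walls. In the side view the chestpiece (245,183), black ring (363,152) and screwdriver (423,234)-(502,294) are where they started. The arm is up and clear of everything.

```bash
python3 -c "
from rig import robot
robot.job_done()"
```

```text
the job is handed in; nothing more can be done
```

All three red rings are in the tray, and I handed the job in at about 32.5 s of the 72 s allowed. I pushed each ring along the bench with the fingers 20 mm apart, and none was picked up.

**Ring positions:** the last top view puts their centres at about (33, 38), (33, -37) and (-10, 1) mm in the tray frame. Each is at least 10 mm clear of the back and side walls and well inside the mouth.

**Bystanders:** in the last pictures I could see no movement of the chestpiece, the black spare ring or the screwdriver. The highest wrist force I read, at the end of each push, was about 1 N, and no force limit tripped.

**Check that disagreed:** the gripper partly blocked the final side view, so it found only two rings and placed one of them about 8 mm off. The clear top view and the earlier side views agreed to about 2 mm.

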